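# Lock the cap on a specimen transport canister

## Task

A specimen cup is already packed in the transport canister; close the canister for the courier. Pick up its loose cap by the two upright tabs, squeezing them together, feel for the two slots in the neck until the cap's lugs drop in, then keep the tabs squeezed, press the cap lightly onto its rubber seal and turn it clockwise to the stop. Let go so that both tabs spring fully out and lock the cap; be gentle with the canister, never forcing the cap down or against the stop, and leave the other things on the table where they are.

Things in the scene. Friction and masses are not known exactly. Their poses are not given: they have to be found in the camera images.
- cap: Loose grey cap, upright in the tray, 71x66x44 mm. Origin: centre of its flat underside; z up. Round plug, diameter 56, 16 tall, lower edge chamfered; at its foot (z 0 to 5) two lugs, 19 degrees wide, stick out along +x and -x to radius 35.5. Two white upright sprung tabs at +y and -y are its handle. Same after half a turn. About 0.14 kg.
- cap_grip (a point): Point on the cap's axis between the tabs, 35 mm above the cap's origin; axes as the cap. Each tab is a plate 24 mm wide (along x), 5 thick, z 17 to 44 above the cap's underside; outer faces at y = +-27 mm when out, +-22 squeezed in. Pinch both from above, along y, fingertips not lower than 17 mm above the underside; 20 to 40 N of grip squeezes them fully in.
- tab_a (a joint): Tab on the cap's +y side, m: 0 = out, 0.005 = squeezed fully in; spring 3 N at 0, 8 N at 0.005. At its foot (z 6.5 to 12 of the cap) it carries a catch, 8 mm wide, whose end is at radius 33 mm when out, 28 (flush with the plug) when in: with the tabs out the cap neither enters the neck nor turns.
- tab_b (a joint): Tab on the cap's -y side, the same.
- canister: White round canister, diameter 76 mm, clamped upright in a holder with a square 112 mm foot plate; it cannot move. Origin: centre under the foot plate, on the table; z up. A moulded pointer on its side looks along -x, the clamp screw is at +x. On top is the grey neck ring, diameter 84, z 74 to 94 mm. Forces between cap and canister must stay below 40 N.
- mouth (a point): Centre of the ring's top face, 94 mm above the table; axes as the canister. Lip 6 mm thick, bore 59 mm, chamfered, with two opposite slots 4 degrees wider than a lug on either side. The ring was fitted by hand: its slots lie on the canister's x axis only to within 0.3 rad either way, so see or feel for them. Lugs on the lip: cap's underside 94 mm up; over the slots it drops.
- seal_top (a point): Centre of the sprung rubber seal's top, 86 mm above the table, on the axis. It meets the cap's underside there and yields 2 N per mm: 6 N at 83 mm, where the lugs just pass under the lip, 12 N at its solid end, 80 mm. Between these the cap turns clockwise (from above) by 50 degrees from the slots to a solid stop, dragging less than 0.3 N m; the other way it is soon blocked.
- notch_level (a point): Point on the axis, 91 mm above the table, mid-height of the lip. At the stop the cap's two catches face two notches in the bore, 1.5 mm wider than a catch on either side; when the tabs are let go there, they spring out into them and the seal holds the cap up under the lip, its underside at 83 mm: locked. Elsewhere the bore keeps the catches in: not locked.
- tray: Steel instrument tray, 170x250 mm, fixed; origin: centre of its underside on the table, long side along y. Flat floor 16 mm above the table, rim 28 mm above the table.
- tweezers: Bystander: thin steel tweezers, 130 mm long, 8 mm high, lying loose in the tray across its +y end. Origin: centre of its underside.
- specimen_cup: Bystander: closed specimen cup, 46 mm in diameter, 59 mm tall, loose. Origin: centre of its underside.
- antiseptic: Bystander: green squeeze bottle with a white nozzle, 41x61x99 mm, loose. Origin: centre of its underside.
- slide_case: Bystander: flat blue hinged box, 95x109x30 mm, loose. Origin: centre of its underside.
Mind the look-alikes: they are no part of the job. Of the things like the cap, leave any that is purple or red; of the rest the larger one is meant.

How it is judged:
By the outcome, as a careful person would: the job done as asked, in the order asked, and still so for the second after the job is handed in, with the robot touching nothing.
It also fails if it takes over 64 s, if anything falls off the work surface, if the arm or the gripper's body presses on something with over 40 N, if the wrist force passes 120 N, or if a joint passes its speed limit or range.

## Robot

A 6-joint arm with a two-finger parallel gripper is mounted at the origin on a cart in front of the work surface, level with it; the furniture and walls round the work are solid. World frame = base frame: x ahead of the robot, y to its left, z up, the work surface at z = 0. Lengths are in m, angles in rad, forces in N, time in s.
With the tool pointing down it reaches from about 0.375 to 0.9 m from the base axis. Payload 3.1 kg.
Tool frame: the origin (TCP) lies at the very end of the fingers, on their centre line; the grasp point (between the pads) lies 19 mm behind it (grip_depth is the distance from the TCP to the grasp point, in m); z points along the fingers, y is the line along which they close (so a half turn about z gives the same grasp; the last joint's range is limited). The gripper opens to 85 mm and grips with 20 to 120 N. Pads are 22 mm wide; open, the fingers measure 114 mm over their backs; the gripper's body (76 mm by 85 mm) begins 54 mm behind the grasp point. The pads swing forward as they close: fully open they stand 13 mm farther back than shut.
Start: joints at [1.034, 0.527, 1.433, -0, 1.181, -0.178], TCP at [0.219, 0.585, 0.231] pointing down, gripper open.
Joint ranges: [-3.08, 3.08], [-0.75, 2.2], [0.22, 2.44], [-1.43, 4.57], [0, 2.65], [-2.85, 2.85]. Speed limits (rad/s): [2.79, 2.79, 3.14, 3.14, 3.14, 3.14].

## Interface

Orientations are given as a unit quaternion [x, y, z, w].
In Python, from station import * gives the robot as it stands.
- The arm moves only by the tool apply_moves, never from a script. Its argument "plan" is a list of rows, each a list of 7 numbers: the shift along the tool's x, y, z in m, then the turn, a rotation vector about the tool's x, y, z in rad, then the gripper command: -1 is fully open, 1 is shut, values between are in proportion. In form: [[dx, dy, dz, wx, wy, wz, jaw], ...]. A call has 1 to 8 rows; each row shifts and turns the commanded pose from where the row before left it, along the tool's axes as they then stand; what a row does not reach is not made up. A row lasts 1/8 s, in which the tool goes at most 62.5 mm and 10.7 degrees, less where a joint would pass 70% of its speed; a pose out of reach is approached as far as the arm can. A call is refused whole if a number of a shift passes 0.0625 or a number of a turn 0.188, either way. A call with a gripper value outside its range is refused whole. The fingers move at their own pace and stop on an object; "force" is the grip in N (left out, the last holds). Time passes only in rows, so rows that do not move let the fingers close. It gives the time, the measured TCP pose, the force, the opening and the grip force at its end, in the units of the state.
- sense(): the state, without advancing time (a new reading comes with each control period).
- snapshot(name): name is "side" or "top" or "wrist"; returns the picture (384x512x3 uint8, red, green, blue); there is no depth.
- calibration(name): a dict with "camera_matrix" (3x3 intrinsics, pixels), "R" (3x3) and "t" (3): a world point X has camera coordinates R X + t; the wrist camera has in their place "mount" (4x4, takes a point from camera to tool coordinates, whose origin is the TCP and whose axes are the flange's). Camera axes: x right, y down, z forward; pixel columns grow to the right and rows downward; lengths in m; the calibration is good to about 2 mm. A picture is of the moment at which its call begins: read the wrist's pose just before it. calibration takes no time and is no camera call.
- sign_off(): hands the job in; it is judged then, once.
The state is a dict: "t": time; "q": joint angles; "qd": joint speeds; "tau": joint torques, N m; "tcp_pos": TCP position; "tool_rot": TCP orientation; "force": force on the tool from outside, world axes, zero at the start; "ft_torque": the same for the moment, N m; "finger_gap": opening from 0.0 (shut) to 1.0 (fully open); "gripper_force": force on a finger pad.
Only numpy, scipy, OpenCV 4.12 (cv2) and the standard library are available. Lean on these libraries where they do the work, as an engineer would, in place of code of your own. Each camera call takes 0.05 s, during which the arm holds its last target. There are 200 camera calls.

## Working session

There is one attempt and no reset: what is moved stays moved. The work goes in short steps, Python scripts to look and compute and a tool call to move; the robot and the scene stay as the last step left them, time stands still between calls to the robot, and variables do not carry over. Pictures are saved under pics/ and viewed, at most 11 in all, crops included, and the job is handed in when it is done.

Besides the shell and the picture viewer there is one more tool, called after ">>>" as a command line: name --pt "numbers of a row" for each row, then --argument value for the rest. apply_moves: Moves the arm, as the interface text tells. Its arguments: {"type":"object","properties":{"plan":{"type":"array"},"force":{"type":"number"}},"required":["plan"]}

```bash
mkdir -p pics; cat > h.py <<'E'
from station import *
import numpy as np, cv2
from scipy.spatial.transform import Rotation as Ro
def ray(name,uv,z,s=None):
    c=calibration(name);K=np.array(c["camera_matrix"])
    d=np.linalg.inv(K)@np.array([uv[0],uv[1],1.])
    if name=="wrist":
        s=s or sense();M=np.array(c["mount"]);R=Ro.from_quat(s["tool_rot"]).as_matrix()
        o=R@M[:3,3]+s["tcp_pos"];D=R@M[:3,:3]@d
    else:
        R=np.array(c["R"]);o=-R.T@np.array(c["t"]);D=R.T@d
    return o+D*(z-o[2])/D[2]
def proj(name,X,s=None):
    c=calibration(name);K=np.array(c["camera_matrix"]);X=np.atleast_2d(X)
    if name=="wrist":
        s=s or sense();M=np.array(c["mount"]);R=Ro.from_quat(s["tool_rot"]).as_matrix()
        P=((X-s["tcp_pos"])@R-M[:3,3])@M[:3,:3]
    else: P=X@np.array(c["R"]).T+np.array(c["t"])
    p=P@K.T;return p[:,:2]/p[:,2:]
def save(name,f,img=None):
    i=snapshot(name) if img is None else img
    cv2.imwrite("pics/"+f,cv2.cvtColor(i,cv2.COLOR_RGB2BGR));return i
E
python3 - <<'E'
from h import *
s=sense();print(s)
a=save("top","top_raw.png");b=save("side","side_raw.png")
save("","t1.png",cv2.resize(a,(800,600)));save("","s1.png",cv2.resize(b,(800,600)))
for n in("top","side"):
    c=calibration(n);print(n,-np.array(c["R"]).T@np.array(c["t"]),c["camera_matrix"])
E
```

```text
{'t': 0.0, 'q': array([ 1.03347170e+00,  5.28416847e-01,  1.43386233e+00, -9.32360154e-06,
        1.18141462e+00, -1.78535356e-01]), 'qd': array([-1.27414103e-03, -1.32329991e-04, -4.52010807e-04, -5.80865259e-05,
        2.05365484e-03, -6.86730386e-04]), 'tau': array([ 4.48415831e-04, -4.42345691e+01, -1.78027922e+01, -2.04807234e-04,
        8.40604480e-03, -1.42257807e-05]), 'tcp_pos': array([0.21909602, 0.58459482, 0.23037664]), 'tool_rot': array([ 1.78432111e-01,  9.83951664e-01, -9.85500484e-04, -3.64015307e-04]), 'force': array([ 0.77388427, -0.61957458, -0.38718165]), 'ft_torque': array([ 0.02590191, -0.02855607, -0.03491049]), 'gripper_force': 0.0, 'finger_gap': 1.0008785932034867}
top [0.22437251 0.10685663 1.38388325] [[489.86636539   0.         258.95194422]
 [  0.         489.86636539 196.38754279]
 [  0.           0.           1.        ]]
side [0.44309376 1.37976915 0.98857346] [[487.26885861   0.         259.3689268 ]
 [  0.         487.26885861 192.23722768]
 [  0.           0.           1.        ]]
```

View pics/t1.png

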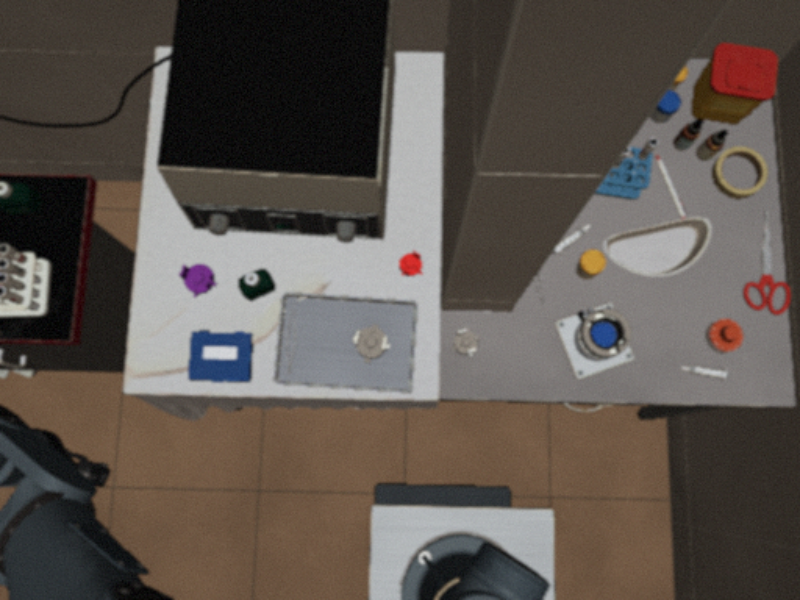

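View pics/s1.png

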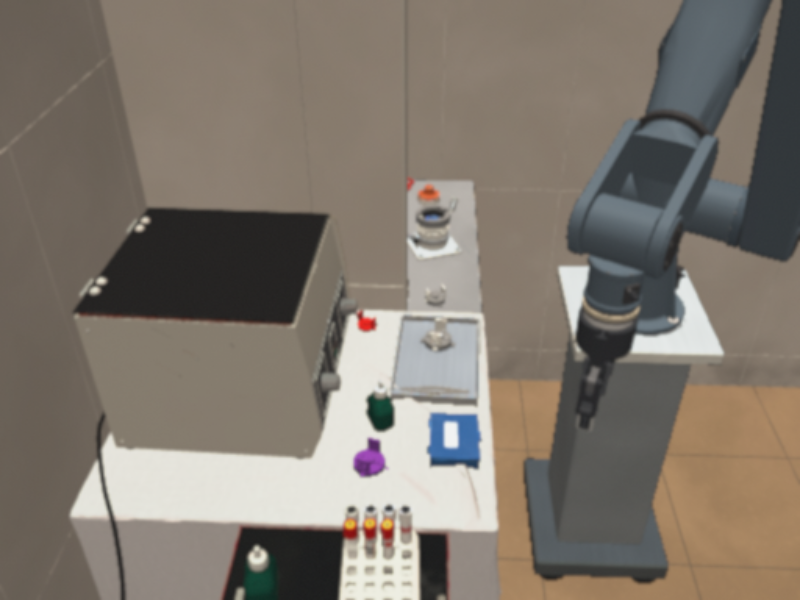

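Top picture (800x600): cap candidates are purple (198,278), red (410,263), grey in the tray (372,342), and a smaller grey one on the table (466,341). Purple and red are excluded; of the two greys, the tray one is larger and matches "in the tray". The canister is at (602,335), with a tall partition at (490,200) to go round.

```bash
python3 - <<'E'
from h import *
a=cv2.imread("pics/top_raw.png")[:,:,::-1]
f=.64
for n,uv,z in [("cap",(372,342),.04),("small",(466,341),.03),("mouth",(602,335),.094),("foot TL",(556,322),.01),("foot TR",(610,303),.01),("foot BR",(633,355),.01),("foot BL",(577,376),.01),("red",(410,263),.03),
  ("wallcorner bl z.5",(442,308),.5),("wall br .5",(512,310),.5),("wall bl 0",(442,308),0),("wall br 0",(512,310),0),("oven front",(384,238),.3),("tray tl",(284,294),.028),("tray br",(412,391),.028)]:
    print(n,ray("top",np.array(uv)*f,z).round(4))
c1=cv2.resize(a[195:245,160:320],(800,250),interpolation=3)
c2=cv2.resize(a[185:250,345:415],(600,557),interpolation=3)
b=cv2.imread("pics/side_raw.png")[:,:,::-1]
c3=cv2.resize(b[125:225,250:312],(340,557),interpolation=3)[:300]
save("","c1.png",np.vstack([c1,np.hstack([cv2.resize(a[190:245,350:412],(394,350),interpolation=3),cv2.resize(b[120:230,250:312],(406,350),interpolation=3)])]))
E
```

```text
cap [0.4334 0.1665 0.04  ]
small [ 0.4408 -0.0012  0.03  ]
mouth [ 0.4465 -0.2283  0.094 ]
foot TL [ 0.483  -0.1668  0.01  ]
foot TR [ 0.5209 -0.2665  0.01  ]
foot BR [ 0.4256 -0.3052  0.01  ]
foot BL [ 0.3851 -0.203   0.01  ]
red [0.5825 0.1022 0.03  ]
wallcorner bl z.5 [0.4043 0.0649 0.5   ]
wall br .5 [ 0.4039 -0.0176  0.5   ]
wall bl 0 [0.5061 0.0412 0.    ]
wall br 0 [ 0.5055 -0.088   0.    ]
oven front [0.5481 0.1422 0.3   ]
tray tl [0.5194 0.3293 0.028 ]
tray br [0.3494 0.0935 0.028 ]
```

View pics/c1.png

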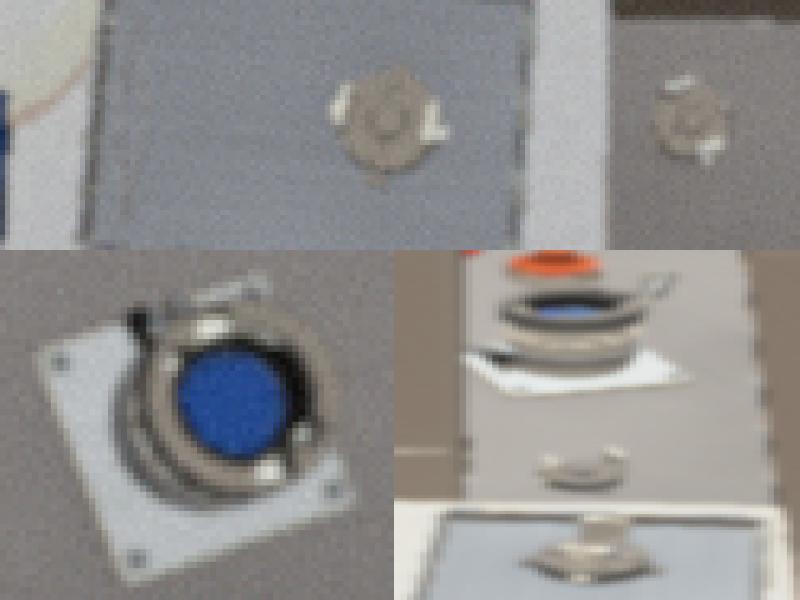

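The crop confirms the tray cap: larger, upright, tabs left and right (±y). The canister foot is turned by about 22 degrees, with pale marks on the ring at crop (210,328) and (268,468). I'll look with the wrist camera from above both.

```bash
cat >> h.py <<'E'
def go(x,y,z,yaw=None,n=None):
    """tool-frame shift to a world target with the tool down, turned so tool y lies at angle yaw"""
    s=sense();R=Ro.from_quat(s["tool_rot"]).as_matrix()
    y0=np.arctan2(R[1,1],R[0,1]);yaw=y0 if yaw is None else yaw
    d=(yaw-y0+np.pi/2)%np.pi-np.pi/2
    D=np.array([x,y,z])-s["tcp_pos"];T=Ro.from_euler('z',d).as_matrix()@R
    print("pos",s["tcp_pos"].round(4),"yaw",y0.round(4),"tilt",R[:2,2].round(4),"| turn wz",round(-d,4),"shift after turn",(T.T@D).round(4),"t",round(s["t"],2),"F",s["force"].round(1),"gap",round(s["finger_gap"],3),"q6",s["q"][5].round(2))
E
python3 - <<'E'
from h import *
print(np.array(calibration("wrist")["mount"]).round(3),calibration("wrist")["camera_matrix"])
go(.40,.165,.26,np.pi/2)
E
```

```text
[[-0.    -0.959 -0.283  0.072]
 [ 1.    -0.     0.    -0.001]
 [-0.    -0.283  0.959 -0.142]
 [ 0.     0.     0.     1.   ]] [[324.76625918   0.         256.076242  ]
 [  0.         324.76625918 195.67749534]
 [  0.           0.           1.        ]]
pos [0.2191 0.5846 0.2304] yaw 1.212 tilt [-0.001  -0.0017] | turn wz -0.3588 shift after turn [-0.1809 -0.4197 -0.0288] t 0.1 F [ 0.2 -0.7  0.3] gap 1.004 q6 -0.18
```

>>> apply_moves --pt "0 0 -0.015 0 0 -0.18 -1" --pt "0 0 -0.015 0 0 -0.18 -1" --pt "-0.03 -0.06 0 0 0 0 -1" --pt "-0.03 -0.06 0 0 0 0 -1" --pt "-0.03 -0.06 0 0 0 0 -1" --pt "-0.03 -0.06 0 0 0 0 -1" --pt "-0.03 -0.06 0 0 0 0 -1" --pt "-0.03 -0.06 0 0 0 0 -1"

```text
t: 1.1
tcp_pos: [0.388, 0.2481, 0.2612]
tool_rot: [-0.001, 1.0, -0.0, 0.0]
force: [0.6, -0.2, -0.3]
finger_gap: 0.998
gripper_force: 0.0
```

>>> apply_moves --pt "0 -0.06 0 0 0 0 -1" --pt "0 0 0 0 0 0 -1" --pt "0 0 0 0 0 0 -1"

```text
t: 1.48
tcp_pos: [0.3876, 0.19, 0.2613]
tool_rot: [0.0, 1.0, 0.0, -0.0]
force: [0.8, -0.7, 0.7]
finger_gap: 1.001
gripper_force: 0.0
```

```bash
python3 - <<'E'
from h import *
go(.4334,.1665,.26,np.pi/2)
s=sense();a=save("wrist","w1.png");import pickle;pickle.dump(s,open("w1.pkl","wb"))
print(proj("wrist",[.4334,.1665,.033],s))
E
```

```text
pos [0.3876 0.19   0.2613] yaw 1.5708 tilt [-0.0002  0.0005] | turn wz -0.0 shift after turn [-0.0458 -0.0235  0.0012] t 1.48 F [ 0.8 -0.7  0.7] gap 1.001 q6 -1.38
[[236.86594682 202.76775795]]
```

View pics/w1.png

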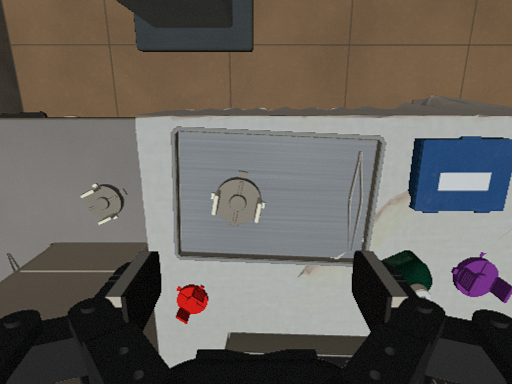

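The wrist picture shows the grey cap in the tray at (238,200), with tabs at about (216,204) and (262,210) and lugs at (243,175) and (235,224). The smaller grey one is at (105,200) on the table. I'll enlarge this one to confirm, and fit the tabs.

```bash
python3 - <<'E'
from h import *
import pickle;s=pickle.load(open("w1.pkl","rb"))
a=cv2.imread("pics/w1.png")[:,:,::-1].copy()
r=a[160:240,190:290];save("","c2.png",cv2.resize(r,(750,600),interpolation=3))
hsv=r.astype(int);m=((hsv.min(2)>185)).astype(np.uint8)
n,l,st,c=cv2.connectedComponentsWithStats(m)
for i in range(1,n):
    if st[i,4]>5: print(st[i],(c[i]+[190,160]).round(1), ray("wrist",c[i]+[190,160],.050,s).round(4))
E
```

```text
[21 33  3  6  9] [212.1 195.6] [0.4194 0.1396 0.05  ]
[22 37  5 18 41] [214.2 205.2] [0.4309 0.1416 0.05  ]
[72 43  2  5  6] [262.8 205.3] [0.4311 0.1972 0.05  ]
[65 45  5 17 36] [257.3 213.2] [0.4407 0.1908 0.05  ]
```

View pics/c2.png

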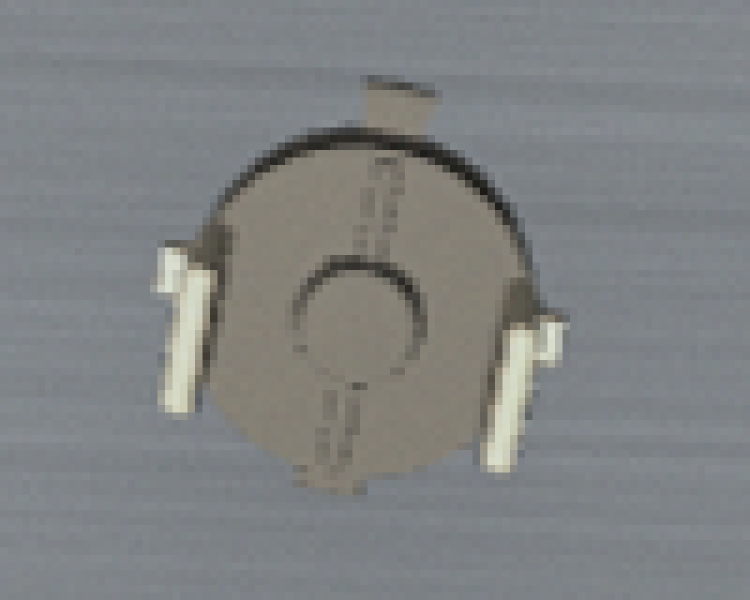

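The crop confirms the large grey cap: tab tops are centred at crop (189,338) and (508,400), i.e. pixels (215.2,205.1) and (257.7,213.3), with the ends of each bar visible.

```bash
python3 - <<'E'
from h import *
import pickle;s=pickle.load(open("w1.pkl","rb"))
P=lambda u,v,z:ray("wrist",(190+(u+.5)/7.5-.5,160+(v+.5)/7.5-.5),z,s)
L=P(189,338,.06);R=P(508,400,.06)
print(L,R,np.linalg.norm(L-R),(L+R)/2,"ang",np.arctan2(*(L-R)[[1,0]]))
a,b,c,d=P(200,265,.06),P(178,410,.06),P(519,330,.06),P(497,470,.06)
print(np.linalg.norm(a-b),np.arctan2(*(a-b)[[1,0]]),np.linalg.norm(c-d),np.arctan2(*(c-d)[[1,0]]))
l1,l2=P(401,92,.021),P(335,480,.021);print("lugs",l1,l2,(l1+l2)/2,np.linalg.norm(l1-l2),np.arctan2(*(l2-l1)[[1,0]]))
c=(L+R)/2; yaw=np.arctan2(*(R-L)[[1,0]])
go(c[0],c[1],.13,yaw)
go(c[0],c[1],.049-.013,yaw)
E
```

```text
[0.42693502 0.14358143 0.06      ] [0.43668799 0.190786   0.06      ] 0.0482015709032546 [0.43181151 0.16718371 0.06      ] ang -1.7745401118758282
0.022913896618895833 2.962925034346026 0.022352342238214397 2.9951180830511825
lugs [0.39828088 0.1738337  0.021     ] [0.4646841  0.16199436 0.021     ] [0.43148249 0.16791403 0.021     ] 0.06745041087185885 -0.17644070257594144
pos [0.3875 0.1907 0.2613] yaw 1.5726 tilt [0.     0.0005] | turn wz 0.2055 shift after turn [-0.0481 -0.0141  0.1313] t 1.52 F [0.3 0.  0.7] gap 0.999 q6 -1.38
pos [0.3875 0.1907 0.2613] yaw 1.5726 tilt [0.     0.0005] | turn wz 0.2055 shift after turn [-0.0481 -0.0142  0.2253] t 1.52 F [0.3 0.  0.7] gap 0.999 q6 -1.38
```

>>> apply_moves --pt "0 0 0.02 0 0 0.094 -1" --pt "0 0 0.02 0 0 0.094 -1" --pt "-0.024 -0.0073 0.04 0 0 0 -1" --pt "-0.0237 -0.0073 0.04 0 0 0 -1" --pt "0 0 0.04 0 0 0 -1" --pt "0 0 0 0 0 0 -1" --pt "0 0 0 0 0 0 -1"

```text
t: 2.4
tcp_pos: [0.4319, 0.168, 0.102]
tool_rot: [0.092, 0.996, 0.0, 0.0]
force: [0.4, 0.9, 0.9]
finger_gap: 0.995
gripper_force: 0.0
```

```bash
python3 - <<'E'
from h import *
go(.4317,.1675,.035,1.385)
s=sense();save("wrist","w2.png")
E
```

```text
pos [0.4319 0.168  0.102 ] yaw 1.3863 tilt [0.0009 0.0002] | turn wz 0.0013 shift after turn [ 0.0002 -0.0005  0.067 ] t 2.4 F [0.4 0.9 0.9] gap 0.995 q6 -1.26
```

View pics/w2.png

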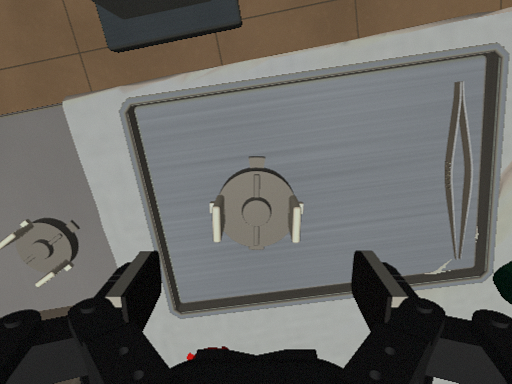

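The picture shows the cap centred at (257,210), its axes square with the gripper and its tabs at columns 216 and 297, between the fingers. I'm descending and squeezing.

>>> apply_moves --pt "0 0 0.03 0 0 0 -1" --pt "0 0 0.025 0 0 0 -1" --pt "0 0 0.012 0 0 0 -1" --pt "0 0 0 0 0 0 -1"

```text
t: 2.95
tcp_pos: [0.4321, 0.167, 0.0348]
tool_rot: [0.093, 0.996, 0.0, 0.0]
force: [-1.5, 0.2, -0.7]
finger_gap: 0.996
gripper_force: 0.0
```

>>> apply_moves --pt "0 0 0 0 0 0 1" --pt "0 0 0 0 0 0 1" --pt "0 0 0 0 0 0 1" --pt "0 0 0 0 0 0 1" --pt "0 0 0 0 0 0 1" --pt "0 0 0 0 0 0 1" --pt "0 0 0 0 0 0 1" --pt "0 0 0 0 0 0 1" --force 32

```text
t: 3.95
tcp_pos: [0.4327, 0.1672, 0.036]
tool_rot: [0.093, 0.996, 0.0, 0.002]
force: [-1.0, 2.2, 11.1]
finger_gap: 0.489
gripper_force: 31.2
```

>>> apply_moves --pt "0 0 -0.02 0 0 0 1" --pt "0 0 -0.04 0 0 0 1" --pt "0 0 -0.05 0 0 0 1" --pt "0 0 -0.05 0 0 0 1" --pt "0.002 -0.03 -0.05 0 0 0 1" --pt "0.003 -0.047 0 0 0 0 1" --pt "0.003 -0.047 0 0 0 0 1" --pt "0.003 -0.047 0 0 0 0 1"

```text
t: 4.95
tcp_pos: [0.3883, -0.0003, 0.2447]
tool_rot: [0.093, 0.996, -0.0, 0.0]
force: [0.9, -0.9, -1.4]
finger_gap: 0.491
gripper_force: 35.6
```

>>> apply_moves --pt "-0.01 -0.04 0 0 0 0 1" --pt "-0.015 -0.043 0 0 0 0 1" --pt "-0.02 -0.043 0 0 0 0 1" --pt "-0.025 -0.043 0 0 0 0 1" --pt "-0.026 -0.043 0 0 0 0 1" --pt "0 0 0 0 0 0 1" --pt "0 0 0 0 0 0 1" --pt "0 0 0 0 0 0 1"

```text
t: 5.95
tcp_pos: [0.4433, -0.2238, 0.2442]
tool_rot: [0.093, 0.996, 0.0, -0.001]
force: [0.5, -0.6, -1.3]
finger_gap: 0.489
gripper_force: 35.5
```

```bash
python3 - <<'E'
from h import *
go(.4465,-.228,.25)
import pickle
s=sense();pickle.dump(s,open("w3.pkl","wb"));print(s["gripper_force"],s["ft_torque"])
a=save("wrist","w3.png");print(proj("wrist",[.4465,-.228,.094],s))
save("","w3b.png",cv2.resize(a,(800,600),interpolation=3))
E
```

```text
pos [ 0.4433 -0.2238  0.2442] yaw 1.385 tilt [-0.0012  0.0011] | turn wz -0.0 shift after turn [-0.0039 -0.0035 -0.0058] t 5.95 F [ 0.5 -0.6 -1.3] gap 0.489 q6 -2.08
35.539589524269104 [ 0.03084887  0.03443252 -0.00302327]
[[252.98641912 185.42501572]]
```

View pics/w3b.png

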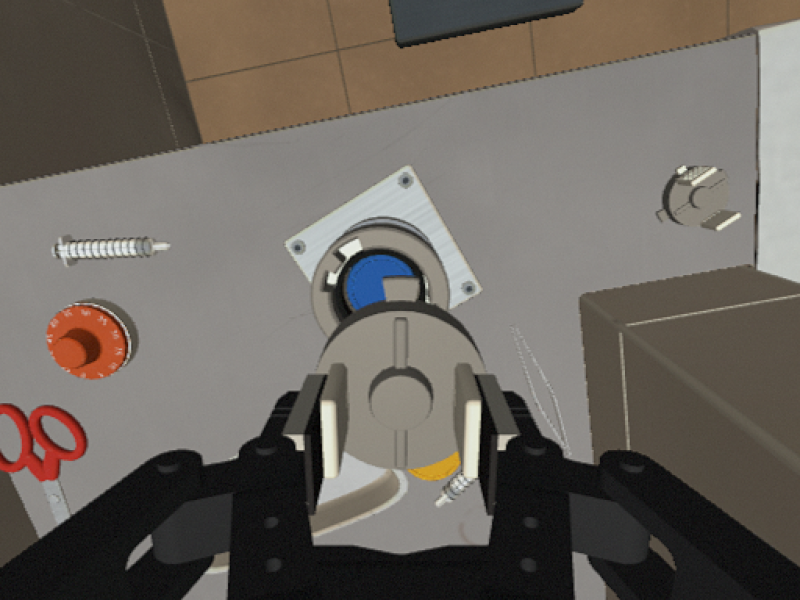

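The picture shows the cap held straight with tabs squeezed. The mouth is half hidden below it near (380,280), with one slot at about (348,252). I'll move out ahead to see the whole ring.

>>> apply_moves --pt "-0.03 0 0 0 0 0 1" --pt "-0.03 0 0 0 0 0 1" --pt "0 0 0 0 0 0 1" --pt "0 0 0 0 0 0 1"

```text
t: 6.5
tcp_pos: [0.5022, -0.2353, 0.2441]
tool_rot: [0.093, 0.996, 0.0, -0.001]
force: [-0.1, 1.0, -1.5]
finger_gap: 0.487
gripper_force: 35.5
```

```bash
python3 - <<'E'
from h import *
import pickle
s=sense();pickle.dump(s,open("w4.pkl","wb"));go(.4465,-.228,.25)
a=save("wrist","w4.png");p=proj("wrist",[.4465,-.228,.094],s)[0];print(p)
x,y=int(p[0])-60,max(0,int(p[1])-45);print(x,y)
save("","w4b.png",cv2.resize(a[y:y+90,x:x+120],(800,600),interpolation=3))
E
```

```text
pos [ 0.5022 -0.2353  0.2441] yaw 1.3851 tilt [-0.0017  0.001 ] | turn wz -0.0 shift after turn [ 0.0561 -0.0031 -0.0058] t 6.5 F [-0.1  1.  -1.5] gap 0.487 q6 -2.02
[253.23963158 119.16616989]
193 74
```

View pics/w4b.png

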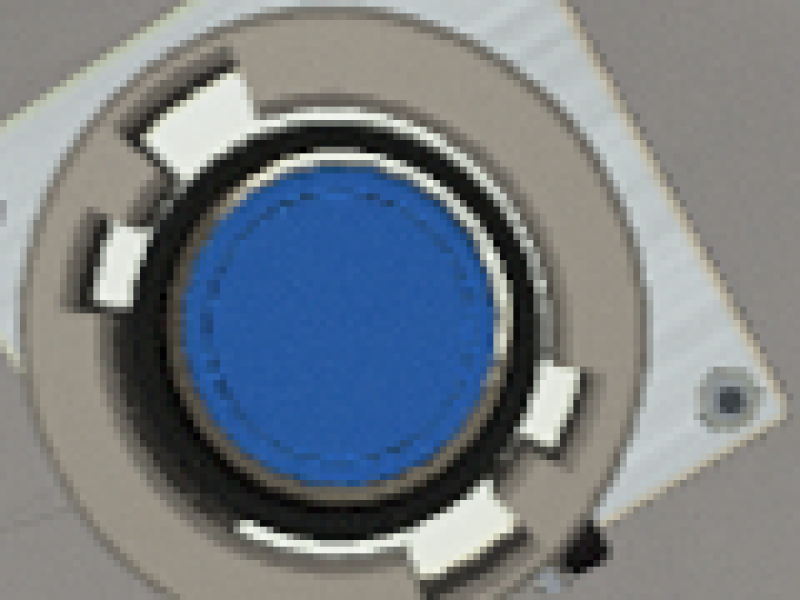

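The crop (scale 6.667, offset 193,74) shows the whole ring, centred near (335,321). Slots are at about (182,92) and (473,560), notches at (88,260) and (575,410). Now to world coordinates.

```bash
python3 - <<'E'
from h import *
import pickle;s=pickle.load(open("w4.pkl","rb"))
k=20/3
P=lambda u,v:ray("wrist",(193+(u+.5)/k-.5,74+(v+.5)/k-.5),.094,s)[:2]
from scipy.optimize import least_squares
E=np.array([P(*p) for p in [(22,300),(648,310),(320,8),(50,175),(100,495),(612,165),(540,78),(150,75),(620,430),(62,440)]])
f=least_squares(lambda c:np.hypot(*(E-c[:2]).T)-c[2],[.44,-.22,.042]);c=f.x[:2];print("ring",f.x,(f.fun*1e3).round(1))
A=lambda u,v:(np.degrees(np.arctan2(*(P(u,v)-c)[::-1])).round(1),(np.hypot(*(P(u,v)-c))*1e3).round(1))
for n,p in dict(s1a=(132,125),s1b=(235,60),s2a=(525,530),s2b=(425,592),n1a=(95,215),n1b=(78,305),n2a=(580,370),n2b=(565,445)).items(): print(n,A(*p))
E
```

```text
ring [ 0.44755056 -0.2370636   0.04029258] [ 1.3  0.5 -1.   1.3 -1.   0.6  0.1 -1.1 -0.4 -0.3]
s1a (np.float64(-144.4), np.float64(36.3))
s1b (np.float64(-169.5), np.float64(35.4))
s2a (np.float64(32.0), np.float64(36.8))
s2b (np.float64(7.1), np.float64(37.4))
n1a (np.float64(-124.6), np.float64(34.4))
n1b (np.float64(-105.0), np.float64(34.3))
n2a (np.float64(69.0), np.float64(32.5))
n2b (np.float64(51.9), np.float64(34.0))
```

```bash
cat > fit.py <<'E'
from h import *
import pickle
from scipy.optimize import least_squares
from scipy.ndimage import map_coordinates
def fit(name,f,s,c0,R=.042,z=.094,angs=range(0,360,5)):
    g=cv2.GaussianBlur(cv2.cvtColor(cv2.imread(f),cv2.COLOR_BGR2LAB).astype(np.float32),(0,0),.7)
    th=np.radians(np.array(list(angs)));c=np.array(c0,float);sc=1.
    for it in range(6):
        rs=np.arange(.035,.049,.0003)
        pts=[]
        for t in th:
            X=np.c_[c[0]+rs*sc*np.cos(t),c[1]+rs*sc*np.sin(t),np.full(len(rs),z)]
            p=proj(name,X,s);v=np.stack([map_coordinates(g[...,k],[p[:,1],p[:,0]],order=1) for k in range(3)],1)
            d=np.linalg.norm(np.gradient(v,axis=0),axis=1)*np.exp(-((rs-R)/.004)**2);i=d.argmax();pts.append(X[i,:2])
        pts=np.array(pts)
        r=least_squares(lambda q:np.hypot(*(pts-q[:2]).T)-q[2],[*c,R],loss="soft_l1",f_scale=.0006);c=r.x[:2];sc=r.x[2]/R
    print(name,f,r.x.round(4),"med res mm",np.median(abs(r.fun))*1e3)
    return c
E
python3 - <<'E'
from fit import *
s4=pickle.load(open("w4.pkl","rb"));s3=pickle.load(open("w3.pkl","rb"))
fit("wrist","pics/w4.png",s4,(.4475,-.237))
fit("wrist","pics/w3.png",s3,(.4475,-.237),angs=range(90,280,5))
fit("top","pics/top_raw.png",None,(.450,-.235))
for n,s,f in(("wrist",s4,"w4"),("wrist",s3,"w3"),("top",None,"top_raw")):print(proj(n,[.4475,-.237,.094],s))
c=calibration("wrist");M=np.array(c["mount"]);R=Ro.from_quat(s4["tool_rot"]).as_matrix();print("cam",R@M[:3,3]+s4["tcp_pos"])
E
```

```text
wrist pics/w4.png [ 0.449  -0.2377  0.0413] med res mm 0.3765859249989373
wrist pics/w3.png [ 0.4456 -0.2371  0.0404] med res mm 0.21829252945388886
top pics/top_raw.png [ 0.4518 -0.2356  0.0402] med res mm 0.43851024479625234
[[243.38347945 122.2591755 ]]
[[243.6855197  188.18293902]]
[[388.53667426 214.11652118]]
cam [ 0.43137676 -0.22304831  0.38577182]
```

```bash
python3 - <<'E'
from h import *
a=cv2.imread("pics/w2.png")[:,:,::-1]
r=a[150:260,200:315]
m=(r.min(2)>190).astype(np.uint8);n,l,st,c=cv2.connectedComponentsWithStats(m)
s=dict(tcp_pos=np.array([.4319,.168,.102]),tool_rot=Ro.from_matrix(np.array([[-np.sin(1.3863),np.cos(1.3863),0],[np.cos(1.3863),np.sin(1.3863),0],[0,0,-1]])).as_quat())
for i in range(1,n):
    if st[i,4]>8: print(st[i]+[200,150,0,0,0],(c[i]+[200,150]).round(1),ray("wrist",c[i]+[200,150],.06,s).round(4))
save("","c5.png",np.hstack([cv2.resize(r,(460,440),interpolation=3)]))
E
```

```text
(no output)
```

View pics/c5.png

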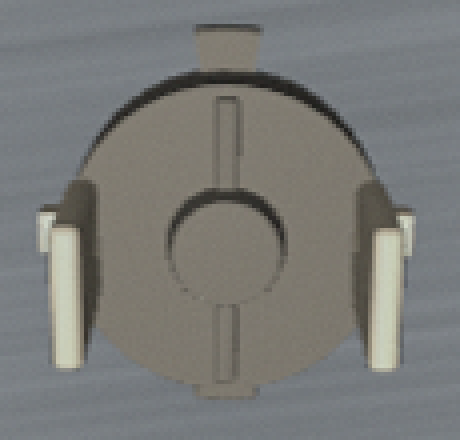

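The crop (scale 4, offset 200,150) shows the tab tops centred at (66,298) and (387,299), each from row 228 to row 369. I'll use these for the cap's place in the tool.

```bash
python3 - <<'E'
from h import *
s=dict(tcp_pos=np.array([.4319,.168,.102]),tool_rot=Ro.from_matrix(np.array([[-np.sin(1.3863),np.cos(1.3863),0],[np.cos(1.3863),np.sin(1.3863),0],[0,0,-1]])).as_quat())
R=Ro.from_quat(s["tool_rot"]).as_matrix()
P=lambda u,v:ray("wrist",(200+(u+.5)/4-.5,150+(v+.5)/4-.5),.06,s)
L,Q=P(66,298),P(387,299);c=(L+Q)/2;print(L,Q,np.linalg.norm(L-Q),c,"len",np.linalg.norm(P(66,228)-P(66,369)))
print("cap rel TCP at grasp (tool xy)",(R.T@(c-[.4327,.1672,.06])).round(4))
go(.4485,-.237,.25,1.954)
E
```

```text
[0.42735317 0.14338676 0.06      ] [0.43644585 0.19109325 0.06      ] 0.04856527298274325 [0.43189951 0.16724001 0.06      ] len 0.022854796254125963
cap rel TCP at grasp (tool xy) [ 0.0008 -0.0001  0.    ]
pos [ 0.502  -0.2354  0.2441] yaw 1.3847 tilt [-0.0016  0.001 ] | turn wz -0.5693 shift after turn [ 0.0503  0.0185 -0.0058] t 6.55 F [ 0.4  0.1 -1. ] gap 0.492 q6 -2.02
```

>>> apply_moves --pt "0 0 0 0 0 -0.1425 1" --pt "0 0 0 0 0 -0.1425 1" --pt "0 0 0 0 0 -0.1425 1" --pt "0 0 0 0 0 -0.1425 1" --pt "0.025 0.009 0.03 0 0 0 1" --pt "0.025 0.0094 0.04 0 0 0 1" --pt "0 0 0.039 0 0 0 1" --pt "0 0 0 0 0 0 1"

```text
t: 7.55
tcp_pos: [0.4472, -0.2364, 0.1335]
tool_rot: [-0.19, 0.982, 0.003, -0.002]
force: [0.6, 0.1, -0.8]
finger_gap: 0.489
gripper_force: 35.5
```

>>> apply_moves --pt "0 0 0 0 0 0 1" --pt "0 0 0 0 0 0 1"

```text
t: 7.8
tcp_pos: [0.4511, -0.2389, 0.137]
tool_rot: [-0.191, 0.982, -0.002, 0.001]
force: [-0.3, 0.7, -1.6]
finger_gap: 0.489
gripper_force: 35.5
```

```bash
python3 - <<'E'
from h import *
go(.4487,-.237,.12,1.955)
a=save("wrist","w6.png");save("","w6b.png",cv2.resize(a[120:384,80:432],(800,600),interpolation=3))
E
```

```text
pos [ 0.4511 -0.2389  0.137 ] yaw 1.9544 tilt [ 0.003  -0.0026] | turn wz -0.0006 shift after turn [0.0015 0.0028 0.017 ] t 7.8 F [-0.3  0.7 -1.6] gap 0.489 q6 -2.66
```

View pics/w6b.png

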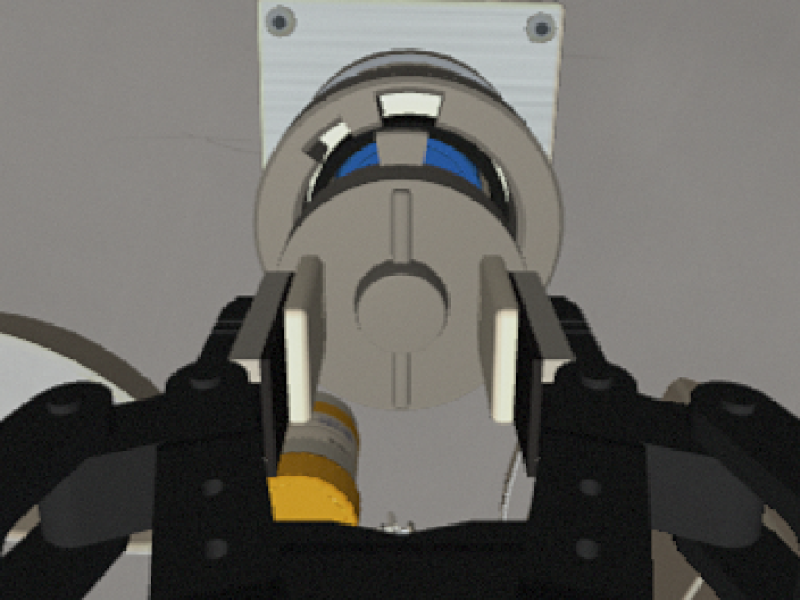

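The picture shows the lug at column 402 and the slot and ring centre at about 409. That is 3 mm to the right, the same as the computed shift of +2.8 mm in tool y; the angle is matched.

>>> apply_moves --pt "0.0015 0.0028 0.005 0 0 0 1" --pt "0 0 0.005 0 0 0 1" --pt "0 0 0.005 0 0 0 1" --pt "0 0 0 0 0 0 1" --pt "0 0 0 0 0 0 1" --pt "0 0 0 0 0 0 1"

```text
t: 8.6
tcp_pos: [0.4475, -0.2362, 0.1204]
tool_rot: [-0.19, 0.982, -0.0, 0.0]
force: [-0.4, -0.0, -1.1]
finger_gap: 0.491
gripper_force: 35.5
```

```bash
python3 - <<'E'
from h import *
go(.4487,-.237,.114,1.955)
E
```

```text
pos [ 0.4475 -0.2362  0.1204] yaw 1.9539 tilt [ 0.0002 -0.0001] | turn wz -0.0011 shift after turn [-0.0008 -0.0012  0.0064] t 8.6 F [-0.4 -0.  -1.1] gap 0.491 q6 -2.66
```

>>> apply_moves --pt "-0.0008 -0.0012 0.002 0 0 0 1" --pt "0 0 0.002 0 0 0 1" --pt "0 0 0.002 0 0 0 1" --pt "0 0 0 0 0 0 1"

```text
t: 9.1
tcp_pos: [0.4485, -0.2368, 0.1141]
tool_rot: [-0.19, 0.982, 0.0, -0.0]
force: [1.2, 0.8, -1.5]
finger_gap: 0.488
gripper_force: 35.5
```

>>> apply_moves --pt "0 0 0.0015 0 0 0 1" --pt "0 0 0.0015 0 0 0 1" --pt "0 0 0 0 0 0 1"

```text
t: 9.48
tcp_pos: [0.4485, -0.2368, 0.1112]
tool_rot: [-0.19, 0.982, 0.0, -0.0]
force: [-0.7, -0.1, -2.2]
finger_gap: 0.494
gripper_force: 35.5
```

No contact yet; the lugs should already be entering. Continuing in small steps.

>>> apply_moves --pt "0 0 0.0015 0 0 0 1" --pt "0 0 0.0015 0 0 0 1" --pt "0 0 0 0 0 0 1"

```text
t: 9.85
tcp_pos: [0.4485, -0.2368, 0.1082]
tool_rot: [-0.19, 0.982, 0.0, -0.0]
force: [-0.8, 0.9, -0.9]
finger_gap: 0.486
gripper_force: 35.5
```

>>> apply_moves --pt "0 0 0.001 0 0 0 1" --pt "0 0 0.001 0 0 0 1" --pt "0 0 0 0 0 0 1"

```text
t: 10.22
tcp_pos: [0.4486, -0.2369, 0.1062]
tool_rot: [-0.19, 0.982, 0.0, -0.0]
force: [0.6, -0.0, -1.1]
finger_gap: 0.485
gripper_force: 35.5
```

>>> apply_moves --pt "0 0 0.001 0 0 0 1" --pt "0 0 0.001 0 0 0 1" --pt "0 0 0 0 0 0 1"

```text
t: 10.6
tcp_pos: [0.4486, -0.2369, 0.1045]
tool_rot: [-0.19, 0.982, -0.0, 0.0]
force: [-0.6, 0.3, 1.0]
finger_gap: 0.486
gripper_force: 36.3
```

>>> apply_moves --pt "0 0 0.001 0 0 0 1" --pt "0 0 0 0 0 0 1" --pt "0 0 0 0 0 0 1"

```text
t: 10.98
tcp_pos: [0.4487, -0.2369, 0.1035]
tool_rot: [-0.19, 0.982, -0.0, 0.0]
force: [-0.7, 1.0, 3.2]
finger_gap: 0.491
gripper_force: 36.8
```

>>> apply_moves --pt "0 0 0.001 0 0 0 1" --pt "0 0 0.0013 0 0 0 1" --pt "0 0 0 0 0 0 1" --pt "0 0 0 0 0 0 1"

```text
t: 11.48
tcp_pos: [0.4487, -0.2369, 0.1015]
tool_rot: [-0.19, 0.982, -0.0, 0.0]
force: [-1.6, 1.2, 7.9]
finger_gap: 0.494
gripper_force: 37.8
```

The seal force matches (about 9 N), so the underside is near 81.5 mm. Turning clockwise (+wz).

>>> apply_moves --pt "0 0 0 0 0 0.04 1" --pt "0 0 0 0 0 0.06 1" --pt "0 0 0 0 0 0.06 1" --pt "0 0 0 0 0 0.06 1" --pt "0 0 0 0 0 0 1"

```text
t: 12.1
tcp_pos: [0.4493, -0.2375, 0.1016]
tool_rot: [-0.082, 0.997, -0.001, 0.001]
force: [-0.8, 0.8, 7.6]
finger_gap: 0.487
gripper_force: 37.7
```

```bash
python3 - <<'E'
from h import *
go(.4487,-.237,.1015,1.082);print(sense()["ft_torque"])
E
```

```text
pos [ 0.4493 -0.2375  0.1016] yaw 1.734 tilt [ 0.0016 -0.0015] | turn wz 0.652 shift after turn [0.0008 0.0001 0.0001] t 12.1 F [-0.8  0.8  7.6] gap 0.487 q6 -2.44
[0.12303458 0.14609962 0.05834636]
```

>>> apply_moves --pt "0 0 0 0 0 0.07 1" --pt "0 0 0 0 0 0.07 1" --pt "0 0 0 0 0 0.07 1" --pt "0 0 0 0 0 0.07 1" --pt "0 0 0 0 0 0.07 1" --pt "0 0 0 0 0 0.07 1" --pt "0 0 0 0 0 0.07 1" --pt "0 0 0 0 0 0 1"

```text
t: 13.1
tcp_pos: [0.4498, -0.2378, 0.1017]
tool_rot: [0.163, 0.987, -0.001, 0.001]
force: [-0.0, 0.2, 6.7]
finger_gap: 0.488
gripper_force: 37.7
```

```bash
python3 - <<'E'
from h import *
go(.4487,-.237,.1015,1.082);print(sense()["ft_torque"])
E
```

```text
pos [ 0.4498 -0.2378  0.1017] yaw 1.2439 tilt [ 0.0026 -0.0022] | turn wz 0.1619 shift after turn [0.0013 0.0002 0.0002] t 13.1 F [-0.   0.2  6.7] gap 0.488 q6 -1.95
[-0.0248454   0.03107153  0.05042363]
```

>>> apply_moves --pt "0 0 0 0 0 0.05 1" --pt "0 0 0 0 0 0.05 1" --pt "0 0 0 0 0 0 1" --pt "0 0 0 0 0 0 1"

```text
t: 13.6
tcp_pos: [0.4498, -0.2379, 0.1018]
tool_rot: [0.212, 0.977, -0.001, 0.002]
force: [0.2, 0.3, 6.8]
finger_gap: 0.486
gripper_force: 37.7
```

```bash
python3 - <<'E'
from h import *
go(.4487,-.237,.1015,1.082);print(sense()["ft_torque"])
E
```

```text
pos [ 0.4498 -0.2379  0.1018] yaw 1.1442 tilt [ 0.0027 -0.0023] | turn wz 0.0622 shift after turn [0.0014 0.0002 0.0003] t 13.6 F [0.2 0.3 6.8] gap 0.486 q6 -1.85
[ 0.02466767 -0.00322389  0.07856979]
```

>>> apply_moves --pt "0 0 0 0 0 0.02 1" --pt "0 0 0 0 0 0 1" --pt "0 0 0 0 0 0 1"

```text
t: 13.98
tcp_pos: [0.4498, -0.2378, 0.1018]
tool_rot: [0.221, 0.975, -0.001, 0.002]
force: [-0.4, 0.3, 6.9]
finger_gap: 0.487
gripper_force: 37.7
```

```bash
python3 - <<'E'
from h import *
go(.4487,-.237,.1015,1.082);print(sense()["ft_torque"])
E
```

```text
pos [ 0.4498 -0.2378  0.1018] yaw 1.1245 tilt [ 0.0026 -0.0023] | turn wz 0.0425 shift after turn [0.0014 0.0002 0.0003] t 13.97 F [-0.4  0.3  6.9] gap 0.487 q6 -1.83
[ 0.06833103 -0.03260817  0.12663832]
```

>>> apply_moves --pt "0 0 0 0 0 0.02 1" --pt "0 0 0 0 0 0 1" --pt "0 0 0 0 0 0 1"

```text
t: 14.35
tcp_pos: [0.4498, -0.2379, 0.1018]
tool_rot: [0.231, 0.973, -0.001, 0.002]
force: [0.1, 0.3, 7.8]
finger_gap: 0.488
gripper_force: 37.7
```

```bash
python3 - <<'E'
from h import *
go(.4487,-.237,.1015,1.082);print(sense()["ft_torque"])
E
```

```text
pos [ 0.4498 -0.2379  0.1018] yaw 1.1045 tilt [ 0.0027 -0.0024] | turn wz 0.0225 shift after turn [0.0014 0.0003 0.0003] t 14.35 F [0.1 0.3 7.8] gap 0.488 q6 -1.81
[ 0.06228247 -0.07052696  0.09430974]
```

>>> apply_moves --pt "0 0 0 0 0 0.02 1" --pt "0 0 0 0 0 0 1" --pt "0 0 0 0 0 0 1"

```text
t: 14.72
tcp_pos: [0.4498, -0.2379, 0.1018]
tool_rot: [0.241, 0.971, -0.001, 0.002]
force: [0.1, -0.7, 7.2]
finger_gap: 0.488
gripper_force: 37.7
```

```bash
python3 - <<'E'
from h import *
go(.4487,-.237,.1015,1.082);print(sense()["ft_torque"])
E
```

```text
pos [ 0.4498 -0.2379  0.1018] yaw 1.0845 tilt [ 0.0027 -0.0024] | turn wz 0.0025 shift after turn [0.0014 0.0002 0.0003] t 14.72 F [ 0.1 -0.7  7.2] gap 0.488 q6 -1.79
[-0.03498434  0.0927758   0.08848206]
```

>>> apply_moves --pt "0 0 0 0 0 0.02 1" --pt "0 0 0 0 0 0 1" --pt "0 0 0 0 0 0 1"

```text
t: 15.1
tcp_pos: [0.4498, -0.2379, 0.1018]
tool_rot: [0.25, 0.968, -0.001, 0.002]
force: [-0.3, 0.2, 6.1]
finger_gap: 0.487
gripper_force: 37.6
```

```bash
python3 - <<'E'
from h import *
go(.4487,-.237,.1015,1.082);print(sense()["ft_torque"])
E
```

```text
pos [ 0.4498 -0.2379  0.1018] yaw 1.0647 tilt [ 0.0027 -0.0024] | turn wz -0.0173 shift after turn [0.0014 0.0002 0.0003] t 15.1 F [-0.3  0.2  6.1] gap 0.487 q6 -1.77
[ 0.0589349 -0.0223224  0.1525777]
```

>>> apply_moves --pt "0 0 0 0 0 0.02 1" --pt "0 0 0 0 0 0 1" --pt "0 0 0 0 0 0 1"

```text
t: 15.48
tcp_pos: [0.4499, -0.2377, 0.1017]
tool_rot: [0.259, 0.966, -0.001, 0.002]
force: [0.4, 0.3, 7.4]
finger_gap: 0.491
gripper_force: 37.7
```

```bash
python3 - <<'E'
from h import *
go(.4487,-.237,.1015,1.082);print(sense()["ft_torque"])
E
```

```text
pos [ 0.4499 -0.2377  0.1017] yaw 1.0464 tilt [ 0.0027 -0.0025] | turn wz -0.0356 shift after turn [0.0014 0.0001 0.0002] t 15.47 F [0.4 0.3 7.4] gap 0.491 q6 -1.75
[ 0.21494451 -0.16555928  0.48633659]
```

The stop is felt: torque rose to 0.49 N m and the yaw lagged. I'll relax the twist slightly, then release.

>>> apply_moves --pt "0 0 0 0 0 -0.008 1" --pt "0 0 0 0 0 0 1"

```text
t: 15.72
tcp_pos: [0.4499, -0.2377, 0.1018]
tool_rot: [0.256, 0.967, -0.001, 0.002]
force: [0.9, 1.1, 7.3]
finger_gap: 0.489
gripper_force: 37.6
```

```bash
python3 - <<'E'
from h import *
go(.4487,-.237,.1015,1.082);print(sense()["ft_torque"])
E
```

```text
pos [ 0.4499 -0.2377  0.1018] yaw 1.0534 tilt [ 0.0028 -0.0024] | turn wz -0.0286 shift after turn [0.0014 0.0001 0.0003] t 15.72 F [0.9 1.1 7.3] gap 0.489 q6 -1.76
[ 0.17209097 -0.07658987  0.2946725 ]
```

>>> apply_moves --pt "0 0 0 0 0 0 -0.3" --pt "0 0 0 0 0 0 -0.6" --pt "0 0 0 0 0 0 -0.8" --pt "0 0 0 0 0 0 -0.8" --pt "0 0 0 0 0 0 -0.8" --pt "0 0 0 0 0 0 -0.8"

```text
t: 16.48
tcp_pos: [0.4486, -0.2369, 0.101]
tool_rot: [0.257, 0.967, 0.0, -0.0]
force: [-0.8, 0.1, 0.6]
finger_gap: 0.901
gripper_force: 0.0
```

>>> apply_moves --pt "0 0 -0.01 0 0 0 -0.8" --pt "0 0 -0.03 0 0 0 -0.8" --pt "0 0 -0.05 0 0 0 -0.8" --pt "0 0 -0.05 0 0 0 -0.8" --pt "0 0 0 0 0 0 -0.8" --pt "0 0 0 0 0 0 -0.8"

```text
t: 17.23
tcp_pos: [0.4482, -0.2365, 0.2412]
tool_rot: [0.256, 0.967, 0.0, -0.0]
force: [-0.2, -1.0, 0.3]
finger_gap: 0.898
gripper_force: 0.0
```

```bash
python3 - <<'E'
from h import *
go(.4487,-.237,.25)
s=sense();a=save("wrist","w7.png");p=proj("wrist",[.4487,-.237,.11],s)[0];x,y=int(p[0])-80,max(0,int(p[1])-60);print(x,y)
save("","w7b.png",cv2.resize(a[y:y+120,x:x+160],(800,600),interpolation=3))
E
```

```text
pos [ 0.4482 -0.2365  0.2412] yaw 1.0521 tilt [-0.0001  0.    ] | turn wz -0.0 shift after turn [-0.0007 -0.0002 -0.0088] t 17.23 F [-0.2 -1.   0.3] gap 0.898 q6 -1.76
176 126
```

View pics/w7b.png

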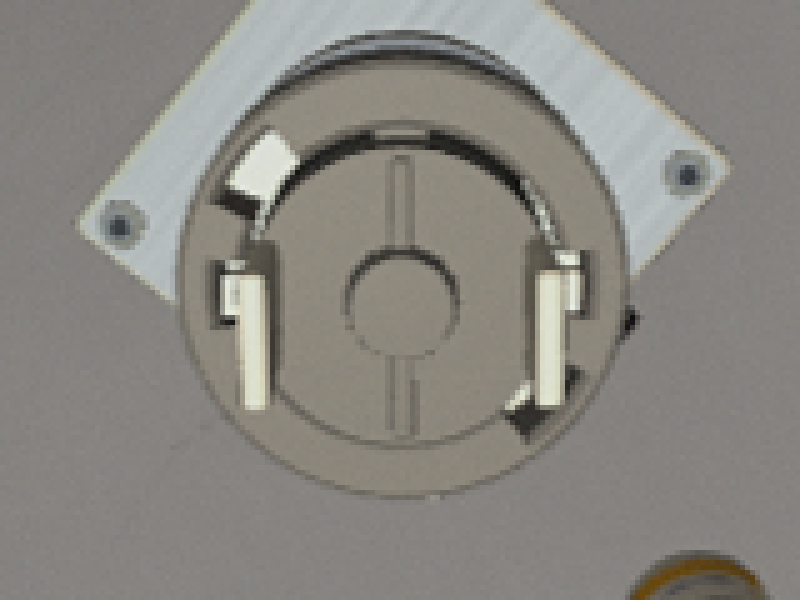

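The picture shows both tabs fully out and symmetric, at columns 254 and 551 about the knob at 403. Their spacing of 59 px agrees with 49 mm between the tab centres. Both catches sit in the notches at (230,290) and (570,280). The arm is clear, so I'm handing in.

```bash
python3 -c "
from station import *
print(sign_off())"
```

```text
the job is handed in; nothing more can be done
None
```

The canister is closed: the cap was turned clockwise to the stop and released, the last picture shows both tabs fully out with their catches in the notches, and the job was handed in at about 17 s.

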